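Put the electronics desk back in order

TASK

Clear the desk: put the solder spool in the round cup, the roll of tape over the post of the round stand, the card reader box in the wide tray and the USB adapter in the narrow tray. Each must lie flat on the floor of its own holder, right side up, with nothing resting on a rim, and be let go. Leave the mug and the screwdriver where they are.

Things in the scene. Friction and masses are not known exactly. Their poses are not given: they have to be found in the camera images.
- spool_mid (a point): Solder spool, standing upright: a drum of diameter 50 mm, 45 mm tall, white flanges and dull grey wire between them, a dark mark of 12 mm in the middle of its top (closed: nothing goes through it). About 0.25 kg. The point is its centre, 22.5 mm above its underside; z is up along its axis. Any yaw.
- tape_mid (a point): Roll of tan masking tape lying flat: a ring of outer diameter 62 mm, bore 36 mm, 24 mm tall, about 70 g. The point is its centre (in the bore), 12 mm above its underside; z is up along its axis. Any yaw.
- reader_mid (a point): Card reader: a flat black box 80 mm (its x) by 56 mm (its y) by 28 mm tall, lying flat, about 0.14 kg. The point is its centre, 14 mm above its underside; z up. It may lie either way round in its tray.
- dongle_mid (a point): USB adapter: a small black box with a steel plug at its +x end, 70 mm long over all (its x), 24 mm tall, lying flat, about 50 g. The black body is 56 mm long (from x = -35 to +21 mm) and 28 mm wide (its y); the plug is the remaining 14 mm, 12 mm wide. The point is the middle of the whole length, 12 mm above its underside; the middle of the black body is at x = -7 mm. z up. It may lie either way round in its tray.
- cup: Holder of the spool: a fixed shallow round cup of grey plastic (dark floor, lighter rim), outer diameter 76 mm, inside 68 mm, floor 3 mm thick, rim top 8 mm above the desk. Origin: centre of its underside, on the desk; z up.
- post: Holder of the tape: a fixed flat grey disc of diameter 78 mm and 3 mm thick, without a rim, with an upright lighter grey post of diameter 18 mm at its centre whose top is 17 mm above the desk. Origin: centre of its underside, on the desk; z up.
- wide_tray: Holder of the card reader: a fixed shallow grey rectangular tray (dark floor, lighter rim), outside 104 mm (its x) by 80 mm (its y), inside 96 by 72 mm, floor 3 mm thick, rim top 8 mm above the desk. Origin: centre of its underside, on the desk; z up.
- narrow_tray: Holder of the USB adapter: a fixed shallow grey rectangular tray (dark floor, lighter rim), outside 94 mm (its x) by 52 mm (its y), inside 86 by 44 mm, floor 3 mm thick, rim top 8 mm above the desk. Origin: centre of its underside, on the desk; z up.
- mug_mid (a point): White mug, diameter 80 mm, 90 mm tall, with a handle at its +y side; a bystander to be left alone, at the right-hand side of the work. The point is its centre, 45 mm above its underside.
- driver_grip (a point): Screwdriver with a black handle, about 170 mm long (its x), lying across at the far side of the work; a bystander to be left alone. The point is on its handle.

How it is judged:
By the outcome, as a careful person would: the job done as asked, in the order asked, and still so for the second after the job is handed in, with the robot touching nothing.
It also fails if it takes over 99 s, if anything falls off the work surface, if the arm or the gripper's body presses on something with over 40 N, if the wrist force passes 120 N, or if a joint passes its speed limit or range.

ROBOT

A 6-joint arm with a two-finger parallel gripper is mounted at the origin on the work surface. World frame = base frame: x ahead of the robot, y to its left, z up, the work surface at z = 0. Lengths are in mm, angles in rad, forces in N, time in s.
With the tool pointing down it reaches from about 300 to 775 mm from the base axis. Payload 14.6 kg.
Tool frame: the origin (TCP) lies midway between the tips of the shut fingers; the grasp point (between the pads) lies 19 mm behind it (manip.grip_depth is the distance from the TCP to the grasp point, in mm); x points along the fingers, y is the direction in which the jaws open and shut, and the axes are right-handed (so a half turn about x gives the same grasp; the last joint's range is limited). The gripper opens to 94 mm and grips with 3 to 60 N. Pads are 16 mm wide; open, the fingers measure 119 mm over their backs; the gripper's body (75 mm by 177 mm) begins 78 mm behind the grasp point.
Start: joints at [-1.215, 0.3, 1.521, -0, 1.321, -0.067], TCP at [225.666, -501.562, 205.446] pointing down, gripper open.
Joint ranges: [-3.03, 3.03], [-0.79, 2.21], [0.23, 2.52], [-1.04, 4.18], [0, 3.07], [-2.55, 2.55]. Speed limits (rad/s): [2.22, 2.22, 2.57, 3.14, 3.14, 3.14].

INTERFACE

Orientations are given as [roll, pitch, yaw] about the fixed x, y, z axes, in that order (R = Rz(yaw) Ry(pitch) Rx(roll)).
In Python, from cell import readout, cams, ticket, manip gives the robot as it stands. The module is installed in compiled form; this text tells all that it offers.
- The arm moves only by the tool apply_moves, never from a script. Its argument "plan" is one flat list of numbers, 7 for each row, row after row: the turn, a rotation vector about the tool's x, y, z in rad, then the shift along the tool's x, y, z in m, then the opening in per cent of the stroke, from 0 (shut) to 100 (fully open). In form: [wx, wy, wz, x, y, z, fingers, wx, wy, wz, x, y, z, fingers, ...]. A call has 1 to 5 rows; each row shifts and turns the commanded pose from where the row before left it, along the tool's axes as they then stand; what a row does not reach is not made up. A row lasts 1/8 s, in which the tool goes at most 62.5 mm and 10.7 degrees, less where a joint would pass 70% of its speed; a pose out of reach is approached as far as the arm can. A call with a gripper value outside its range is refused whole. The fingers move at their own pace and stop on an object; "force" is the grip in N (left out, the last holds). Time passes only in rows, so rows that do not move let the fingers close. It gives the time, the measured TCP pose, the force and the opening at its end, in the units of the state.
- readout.read_state(): the state, without advancing time (a new reading comes with each control period).
- cams.camera(name): name is "scene" or "top"; returns a dict with "image" (400x640x3 uint8, red, green, blue), "fovy" (degrees; the focal length in pixels is half the picture's height over the tangent of half this angle, whatever the lens; pixels are square), "cx", "cy" (the principal point, pixels), "position" and "orientation" of the camera in the world. Camera axes: x right, y down, z forward; pixel columns grow to the right and rows downward; lengths in mm; the calibration is good to about 2 mm. A picture is of the moment at which its call begins. There is no depth.
- ticket.sign_off(): hands the job in, once; it reports no verdict.
The state is a dict: "clock": time; "joints": joint angles; "qd": joint speeds; "effort": joint torques, N m; "eef_pos": TCP position; "eef_rot": TCP orientation; "wrist_force": force on the tool from outside, world axes, zero at the start; "moment": the same for the moment, N m; "finger_gap": finger opening in mm.
Only numpy, scipy, OpenCV 4.12 (cv2) and the standard library are available. Lean on these libraries where they do the work, as an engineer would, in place of code of your own. Each camera call takes 0.05 s, during which the arm holds its last target.

## Working session

There is one attempt and no reset: what is moved stays moved. The work goes in short steps, Python scripts to look and compute and a tool call to move; the robot and the scene stay as the last step left them, time stands still between calls to the robot, and variables do not carry over. Pictures are saved under pics/ and viewed, and the job is handed in when it is done.

Besides the shell and the picture viewer there is one more tool, called after "Call:" as name(argument=value, ...) on one line, values as JSON. apply_moves: Moves the arm, as the interface text tells. Its arguments: {"type":"object","properties":{"plan":{"type":"array","items":{"type":"number"}},"force":{"type":"number"}},"required":["plan"]}

```bash
mkdir -p pics
cat > h.py <<'E'
import numpy as np, cv2
from cell import readout, cams, ticket, manip
from scipy.spatial.transform import Rotation as R
def rot(o):
    o=np.array(o,float)
    if o.shape==(3,3): return o
    return R.from_euler('xyz',o).as_matrix()
def ray(c,u,v):
    f=200/np.tan(np.radians(c['fovy'])/2)
    d=np.stack([(np.asarray(u,float)-c['cx'])/f,(np.asarray(v,float)-c['cy'])/f,np.ones_like(np.asarray(u,float))],-1)
    return d@rot(c['orientation']).T
def onz(c,u,v,z):
    d=ray(c,u,v);p=np.array(c['position'],float)
    return p+d*((z-p[2])/d[...,2])[...,None]
def proj(c,P):
    f=200/np.tan(np.radians(c['fovy'])/2)
    q=(np.atleast_2d(P)-np.array(c['position']))@rot(c['orientation'])
    return np.c_[c['cx']+f*q[:,0]/q[:,2],c['cy']+f*q[:,1]/q[:,2]]
def save(c,n,scale=1):
    cv2.imwrite('pics/'+n,cv2.resize(c['image'][:,:,::-1],None,fx=scale,fy=scale))
E
python3 - <<'E'
from h import *
print(readout.read_state(), manip.grip_depth)
for n in('top','scene'):
    c=cams.camera(n);save(c,n+'0.png',1.25);np.save(n+'0.npy',c['image']);print({k:c[k] for k in c if k!='image'})
E
```

```text
{'clock': 0.0, 'joints': array([-1.21459751e+00,  3.00513196e-01,  1.52160859e+00, -4.23957248e-05,
        1.32069997e+00, -6.66442053e-02]), 'qd': array([ 0.00039058, -0.00125625, -0.00178902,  0.00082255, -0.00027916,
       -0.00066164]), 'effort': array([-3.07143000e-04, -5.31807518e+01, -3.52734876e+01,  7.08905468e-02,
        2.45118613e-02, -8.67031895e-05]), 'eef_pos': array([ 225.56358389, -501.31563957,  204.85160822]), 'eef_rot': array([-1.60404336,  1.56956654,  1.96040284]), 'wrist_force': array([ 0.24735096, -0.37215237,  0.429668  ]), 'moment': array([-0.01109067, -0.02506265, -0.07219579]), 'finger_gap': 94.22620274303532} 18.8
{'fovy': 54.71612181555751, 'cx': 319.98623309808323, 'cy': 200.9519411574951, 'position': array([ 471.47035193, -115.16525805, 1071.59595668]), 'orientation': array([-3.02039611,  0.03682782, -1.58740888])}
{'fovy': 46.8234655305873, 'cx': 318.585922175383, 'cy': 198.83892684000222, 'position': array([1184.97794305, -462.86223694, 1062.8771406 ]), 'orientation': array([-2.52273399,  0.00612528,  0.98032991])}
```

View pics/top0.png

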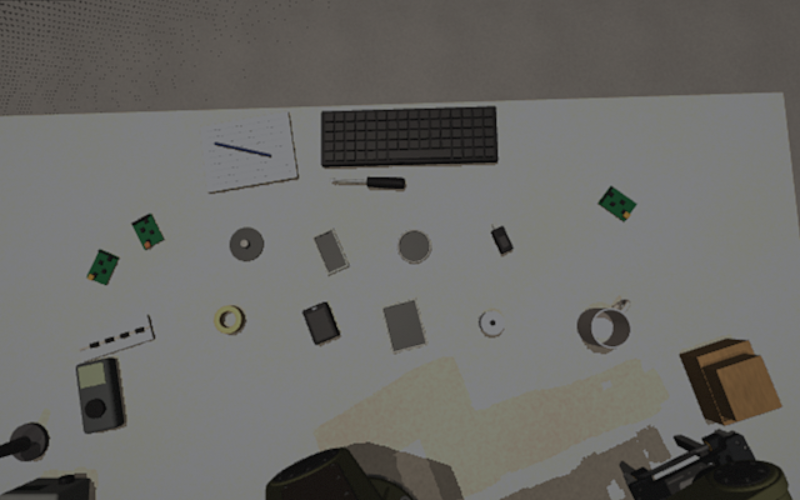

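View pics/scene0.png

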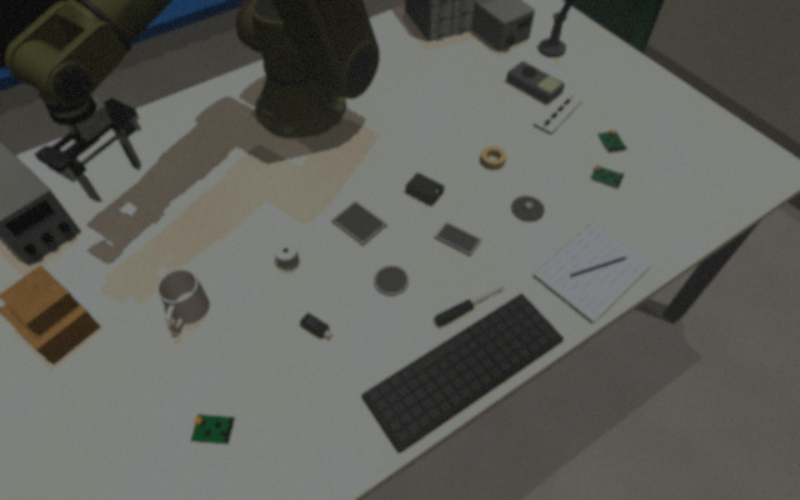

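The views show all items. In the 800-px top view: spool (491,323), tape (229,320), reader (321,323), dongle (502,240), cup (414,246), post (246,244), wide tray (404,326), narrow tray (331,252), mug (604,327) and driver (385,183). Next I'll look closer and measure.

Run:
```python
from h import *
im=np.load('top0.npy');c=im[160:290,160:440]
cv2.imwrite('pics/crop0.png',np.clip(cv2.resize(c[:,:,::-1],None,fx=2.85,fy=2.85,interpolation=cv2.INTER_NEAREST).astype(float)*1.7,0,255).astype(np.uint8))
im=np.load('scene0.npy');c=im[100:300,190:470]
cv2.imwrite('pics/crop1.png',np.clip(cv2.resize(c[:,:,::-1],None,fx=2.85,fy=2.85,interpolation=cv2.INTER_NEAREST).astype(float)*1.7,0,255).astype(np.uint8))
```

```text
(no output)
```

View pics/crop0.png

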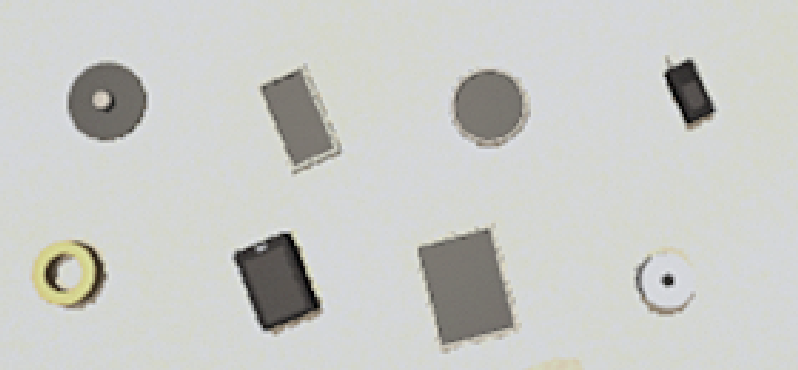

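View pics/crop1.png

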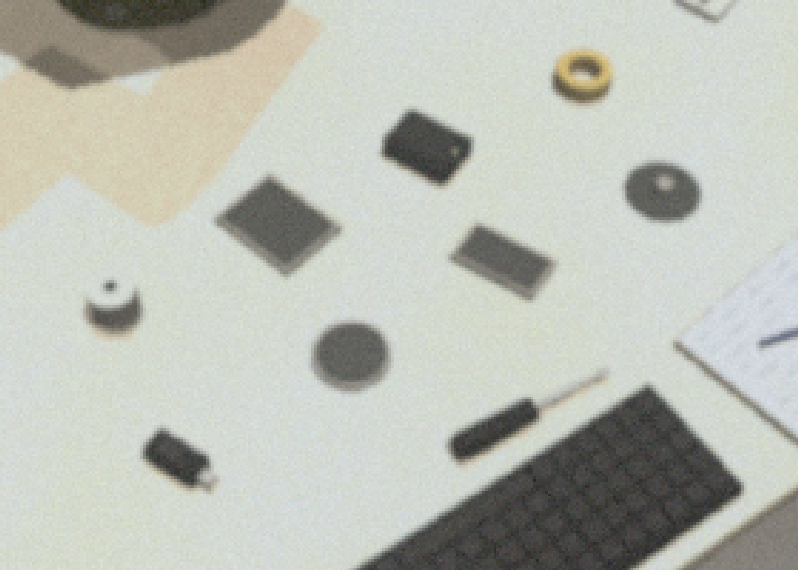

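```bash
cat >> h.py <<'E'
def blobs(c,box,lo,hi,z,mode='dark',S=6,chan=None):
    """box u0,v0,u1,v1 ; threshold on grey ; returns mm contours"""
    u0,v0,u1,v1=box
    p=c['image'][v0:v1,u0:u1].astype(np.float32)
    g=p.mean(2) if chan is None else chan(p)
    g=cv2.resize(g,None,fx=S,fy=S,interpolation=cv2.INTER_CUBIC)
    m=((g>lo)&(g<hi)).astype(np.uint8)
    cs,_=cv2.findContours(m,cv2.RETR_EXTERNAL,cv2.CHAIN_APPROX_NONE)
    k=max(cs,key=cv2.contourArea)[:,0,:].astype(float)
    u=(k[:,0]+.5)/S-.5+u0; v=(k[:,1]+.5)/S-.5+v0
    return onz(c,u,v,z)[:,:2],np.c_[u,v]
def rect(P):
    (x,y),(a,b),t=cv2.minAreaRect(P.astype(np.float32))
    if a<b:a,b,t=b,a,t+90
    return np.round([x,y,a,b,(t+90)%180-90],1)
E
python3 - <<'E'
from h import *
T=cams.camera('top');S=cams.camera('scene')
im=T['image'].astype(int)
for n,(u,v) in dict(desk=(230,230),cup=(331,196),post=(190,200),wt=(323,262),nt=(263,203),reader=(255,260),dong=(402,192),spool=(393,262),tape=(175,255)).items():
    print(n,im[v,u],end='; ')
print()
B=dict(cup=(312,178,352,218),post=(178,178,218,213),wt=(300,232,348,286),nt=(248,180,284,224),reader=(236,236,278,280),dong=(386,174,418,208))
zz=dict(cup=3,post=3,wt=3,nt=3,reader=28,dong=24)
for n,b in B.items():
    P,uv=blobs(T,b,0,70 if n in('reader','dong') else 82,zz[n])
    print(n,rect(P),np.round(cv2.minEnclosingCircle(P.astype(np.float32)),1) if 0 else '', 'area',round(cv2.contourArea(P.astype(np.float32))), 'ell',[np.round(q,1) for q in cv2.fitEllipse(P.astype(np.float32))])
E
```

```text
desk [126 126 122]; cup [72 70 67]; post [64 62 59]; wt [71 70 66]; nt [74 71 68]; reader [54 51 49]; dong [50 48 45]; spool [127 128 130]; tape [93 92 63]; 
cup [ 615.  -108.2   68.5   66.    -1.3]  area 3520 ell [array([ 615.1, -108.4]), array([66.6, 67.4]), np.float64(96.8)]
post [626.1 269.7  77.8  76.4  45.1]  area 4639 ell [array([626.4, 269.6]), array([75.8, 77.9]), np.float64(156.0)]
wt [439.6 -83.2  96.1  72.7  13.3]  area 6652 ell [array([439.3, -83. ]), array([ 81.5, 113.9]), np.float64(103.2)]
nt [607.2  80.5  86.   43.7  23.1]  area 3540 ell [array([607.4,  80.6]), array([ 47.9, 104.6]), np.float64(113.0)]
reader [447.7  94.   82.1  60.3  21.5]  area 4628 ell [array([447.9,  94.3]), array([67. , 94.5]), np.float64(113.5)]
dong [ 619.2 -300.    59.4   31.6   22.3]  area 1689 ell [array([ 619.8, -300. ]), array([34.2, 68. ]), np.float64(110.9)]
```

Run:
```python
from h import *
T=cams.camera('top');S=cams.camera('scene')
guess=dict(cup=(615,-108.3,3),post=(626.2,269.6,3),wt=(439.5,-83.1,3),nt=(607.3,80.5,3),reader=(448,96.4,28),dong=(621.5,-301.1,24))
ims=S['image'].astype(int)
for n,g in guess.items():
    u,v=proj(S,g)[0]; u,v=int(u),int(v); 
    r=dict(wt=34,reader=26,dong=17,nt=26).get(n,24)
    val=ims[v,u]
    P,uv=blobs(S,(u-r,v-r,u+r,v+r),0,70,g[2])
    print(n,(u,v),val,rect(P),'area',round(cv2.contourArea(P.astype(np.float32))),[np.round(q,1) for q in cv2.fitEllipse(P.astype(np.float32))][:2])
# tape & spool
yel=lambda p:p[...,0]-p[...,2]
P,uv=blobs(T,(160,236,204,276),16,200,24,chan=yel);print('tapeT',rect(P),[np.round(q,1) for q in cv2.fitEllipse(P.astype(np.float32))][:2])
u,v=proj(S,[P[:,0].mean(),P[:,1].mean(),24])[0].astype(int)
P,uv=blobs(S,(u-22,v-22,u+22,v+22),16,200,24,chan=yel);print('tapeS',(u,v),rect(P),[np.round(q,1) for q in cv2.fitEllipse(P.astype(np.float32))][:2])
P,uv=blobs(T,(386,251,401,265),0,95,45);print('spoolT',P.mean(0),rect(P)); 
u,v=proj(S,[*P.mean(0),45])[0].astype(int)
print(u,v,ims[v-4:v+5,u-5:u+6].mean(2).astype(int))
P,uv=blobs(S,(u-4,v-4,u+6,v+5),0,85,45);print('spoolS',P.mean(0),rect(P))
P,uv=blobs(S,(u-17,v-15,u+17,v+14),108,300,45);print('spool top S',rect(P))
```

```text
cup (312, 224) [60 58 59] [ 613.1 -106.5   64.3   63.3   80.3] area 3177 [array([ 612.9, -106.8]), array([62.7, 64.5])]
post (421, 166) [63 62 61] [628.1 270.   72.3  71.3  55.9] area 4037 [array([628.2, 269.8]), array([71.4, 72. ])]
wt (286, 177) [54 54 53] [437.8 -81.4  95.   70.3  13.8] area 6267 [array([437.4, -81.4]), array([ 79.6, 109. ])]
nt (366, 190) [59 59 57] [604.9  80.3  83.5  45.   23.4] area 3307 [array([604.7,  81.9]), array([ 45.6, 101.4])]
reader (338, 147) [43 44 42] [458.5  89.2  84.3  69.1  21.6] area 5449 [array([458.6,  89.5]), array([75.9, 96.8])]
dong (250, 257) [46 46 44] [ 630.4 -303.2   61.5   32.    22.6] area 1716 [array([ 629.4, -303.5]), array([34.7, 67.4])]
tapeT [458.5 299.4  64.9  64.7  89. ] [array([458.8, 298.8]), array([64.1, 65.4])]
tapeS (np.int64(393), np.int64(123)) [467.3 294.4  84.3  64.5 -40. ] [array([465.6, 296.6]), array([62.6, 82.6])]
spoolT [ 443.46089651 -269.68427877] [ 443.4 -269.7   12.1   11.7  -64.7]
227 199 [[126 126 125 125 127 125 126 127 125 125 125]
 [125 123 125 126 126 124 125 125 124 125 127]
 [127 127 127 125 124 118 117 115 120 124 126]
 [126 125 125 122 118 105  94 100 109 120 126]
 [127 126 124 119 103  78  70  74  95 115 125]
 [125 125 124 116  97  67  60  69  94 117 123]
 [124 125 125 117 103  86  78  85 107 118 125]
 [126 125 127 120 114 106 105 111 120 122 126]
 [125 128 127 127 122 119 120 121 124 121 127]]
spoolS [ 444.77305675 -269.05178096] [ 444.6 -269.     9.1    8.8   55.9]
spool top S [ 435.4 -270.2  105.9   93.6  -28.4]
```

Run:
```python
from h import *
from scipy.optimize import least_squares
T=cams.camera('top');S=cams.camera('scene')
yel=lambda p:p[...,0]-p[...,2]
for nm,c,box,g0 in (('T',T,(160,236,204,276),(458,300)),('S',S,(371,101,415,145),(458,300))):
    for th in (10,14,18):
        P,uv=blobs(c,box,th,200,24,chan=yel)
        d=P-np.array(c['position'])[:2]; d/=np.linalg.norm(d,axis=1)[:,None]
        h=cv2.convexHull(P.astype(np.float32))[:,0]
        c0=np.array(g0,float)
        away=c0-np.array(c['position'])[:2];away/=np.linalg.norm(away)
        for _ in range(5):
            q=h[((h-c0)@away)>0]
            r=least_squares(lambda a:np.hypot(*(q-a[:2]).T)-a[2],[*c0,31],bounds=([0,0,29],[900,900,34]));c0=r.x[:2]
        print(nm,th,np.round(r.x,1))
# far edges of boxes
for n,z,L,W,c0,yaw,b in (('reader',28,80,56,(448,96.4),21.5,(236,236,278,280)),('dong',24,56,28,(621.5,-301.1),22.5,(386,174,418,208))):
  for cn,c in(('T',T),('S',S)):
    u,v=proj(c,[*c0,z])[0].astype(int);r=26 if n=='reader' else 17
    P,uv=blobs(c,b if cn=='T' else (u-r,v-r,u+r,v+r),0,80 if cn=='S' else 75,z)
    th=rect(P)[4];a=np.radians(th);ex=np.array([np.cos(a),np.sin(a)]);ey=np.array([-ex[1],ex[0]])
    away=np.array(c0)-np.array(c['position'])[:2]
    out=np.zeros(2)
    for e,l in((ex,L),(ey,W)):
        s=np.sign(away@e); out+=e*s*((P@e*s).max()-l/2)
    print(n,cn,th,np.round(out,1),rect(P))
```

```text
T 10 [459.1 301.1  31.6]
T 14 [459.  301.2  31. ]
T 18 [459.  301.2  30.7]
S 10 [459.2 301.9  33. ]
S 14 [459.4 301.7  32.1]
S 18 [459.5 301.4  31.3]
reader T 21.5 [448.   96.6] [447.2  93.8  83.6  60.6  21.5]
reader S 21.8 [452.6  95.4] [458.6  89.2  86.5  71.9  21.8]
dong T 22.2 [ 621.8 -301.2] [ 619.1 -300.1   60.    32.    22.2]
dong S 22.2 [ 625.9 -301.9] [ 633.3 -301.9   69.8   33.5   22.2]
```

```bash
cat >> h.py <<'E'
def d(x,y,z,yaw=None):
    """yaw: desired world angle (deg) of jaw axis (tool y), mod 180"""
    s=readout.read_state();M=rot(s['eef_rot']);p=s['eef_pos']
    t=M.T@(np.array([x,y,z])-p)
    jy=np.degrees(np.arctan2(M[1,1],M[0,1]))
    out=f"t={s['clock']:.2f} pos={np.round(p,1)} down={np.round(M[:,0],4)} jaw={jy:.2f} gap={s['finger_gap']:.1f} F={np.round(s['wrist_force'],1)} q6={s['joints'][5]:.2f} shift_tool_mm={np.round(t,1)}"
    if yaw is not None:
        dy=(yaw-jy+90)%180-90
        out+=f" wx(rad)={-np.radians(dy):.4f}"
    print(out)
E
python3 - <<'E'
from h import *
M=rot(readout.read_state()['eef_rot']);print(np.round(M,4))
d(443.5,-269.7,120)
d(443.5,-269.7,120,0);d(0,0,0,112);
E
```

```text
[[-1.000e-04  4.103e-01 -9.119e-01]
 [ 1.000e-04 -9.119e-01 -4.103e-01]
 [-1.000e+00 -1.000e-04  0.000e+00]]
t=0.40 pos=[ 225.6 -501.5  205.4] down=[-1.e-04  1.e-04 -1.e+00] jaw=-65.78 gap=93.9 F=[ 0.1 -0.2  0.3] q6=-0.07 shift_tool_mm=[  85.4 -122.  -293.8]
t=0.40 pos=[ 225.6 -501.5  205.4] down=[-1.e-04  1.e-04 -1.e+00] jaw=-65.78 gap=93.9 F=[ 0.1 -0.2  0.3] q6=-0.07 shift_tool_mm=[  85.4 -122.  -293.8] wx(rad)=-1.1480
t=0.40 pos=[ 225.6 -501.5  205.4] down=[-1.e-04  1.e-04 -1.e+00] jaw=-65.78 gap=93.9 F=[ 0.1 -0.2  0.3] q6=-0.07 shift_tool_mm=[ 205.5 -549.9   -0. ] wx(rad)=0.0388
```

Call:
apply_moves(plan=[0,0,0,0,-0.02,-0.048,100,0,0,0,0.01,-0.021,-0.05,100,0,0,0,0.02,-0.021,-0.05,100,0,0,0,0.02,-0.02,-0.05,100,0,0,0,0.02,-0.02,-0.05,100])

```text
clock: 1.02
eef_pos: [411.0, -305.4, 135.0]
eef_rot: [2.011, 1.57, -0.708]
wrist_force: [0.2, -0.3, 0.6]
finger_gap: 94.3
```

Call:
apply_moves(plan=[0,0,0,0.02,-0.02,-0.046,100,0,0,0,0.02,0,0,100,0,0,0,0,0,0,100])

```text
clock: 1.4
eef_pos: [443.3, -269.0, 94.4]
eef_rot: [-1.03, 1.568, 2.535]
wrist_force: [0.2, -1.1, 0.1]
finger_gap: 94.2
```

```bash
python3 -c "
from h import *
d(443.5,-269.7,12)
for n in('top','scene'):
    c=cams.camera(n);save(c,n+'1.png',1.25)"
```

```text
t=1.40 pos=[ 443.3 -269.    94.4] down=[-0.0021  0.0014 -1.    ] jaw=-65.73 gap=94.2 F=[ 0.2 -1.1  0.1] q6=0.53 shift_tool_mm=[82.4  0.9  0. ]
```

View pics/scene1.png

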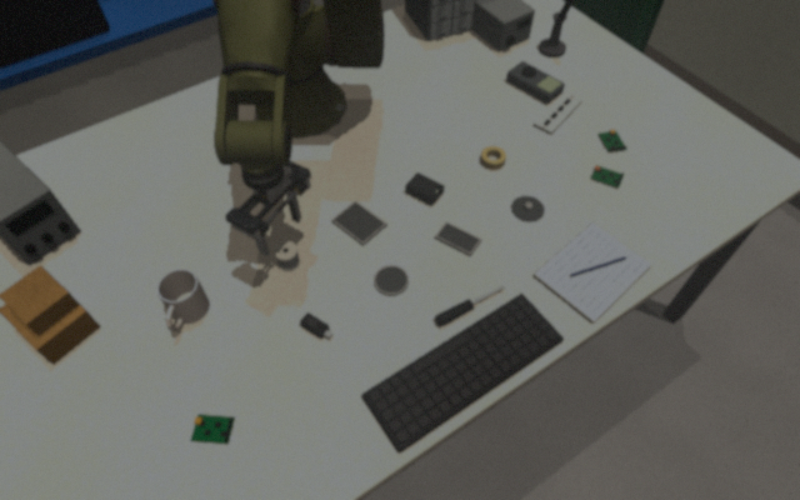

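The gripper sits over the spool at (287,256), with the fingers either side of it. I'll go down and grip.

Call:
apply_moves(plan=[0,0,0,0.03,0.001,0,100,0,0,0,0.03,0,0,100,0,0,0,0.021,0,0,100,0,0,0,0,0,0,100,0,0,0,0,0,0,100])

```text
clock: 2.12
eef_pos: [444.6, -271.3, 15.9]
eef_rot: [2.107, 1.569, -0.612]
wrist_force: [-0.7, -0.0, 0.1]
finger_gap: 94.0
```

Call:
apply_moves(plan=[0,0,0,0,0,0,45,0,0,0,0,0,0,45,0,0,0,0,0,0,45,0,0,0,0,0,0,45,0,0,0,0,0,0,45], force=20)

```text
clock: 2.75
eef_pos: [444.1, -270.5, 14.4]
eef_rot: [-1.268, 1.571, 2.296]
wrist_force: [-0.6, 0.8, 0.9]
finger_gap: 49.7
```

Call:
apply_moves(plan=[0,0,0,0,0,0,30,0,0,0,-0.03,0,0,30,0,0,0,-0.03,0,0,30,0,0,0,0,0,0,30])

```text
clock: 3.25
eef_pos: [444.9, -271.2, 75.9]
eef_rot: [2.096, 1.567, -0.623]
wrist_force: [-0.6, 1.3, -2.6]
finger_gap: 49.3
```

```bash
python3 -c "
from h import *
d(615,-108.6,76)"
```

```text
t=3.25 pos=[ 444.9 -271.2   75.9] down=[ 0.0028 -0.002  -1.    ] jaw=-65.78 gap=49.3 F=[-0.6  1.3 -2.6] q6=0.53 shift_tool_mm=[   0.   -78.5 -221.8]
```

Call:
apply_moves(plan=[0,0,0,0,-0.0157,-0.0444,30,0,0,0,0,-0.0157,-0.0444,30,0,0,0,0,-0.0157,-0.0444,30,0,0,0,0,-0.0157,-0.0444,30,0,0,0,0,-0.0157,-0.0444,30])

```text
clock: 3.88
eef_pos: [614.8, -106.6, 72.4]
eef_rot: [-0.609, 1.569, 2.955]
wrist_force: [0.1, -0.9, -1.9]
finger_gap: 49.7
```

Call:
apply_moves(plan=[0,0,0,0.02,0,0,30,0,0,0,0.018,0,0,30,0,0,0,0,0,0,30,0,0,0,0,0,0,30])

```text
clock: 4.38
eef_pos: [614.2, -108.7, 36.7]
eef_rot: [2.27, 1.571, -0.45]
wrist_force: [-0.5, 0.0, -2.0]
finger_gap: 49.7
```

```bash
python3 -c "
from h import *
d(615,-108.6,17.2)
for n in('top','scene'):
    c=cams.camera(n);save(c,n+'2.png',1.25)
d(615,-108.6,17.2)
"
```

```text
t=4.38 pos=[ 614.2 -108.7   36.7] down=[ 2.e-04 -1.e-04 -1.e+00] jaw=-65.84 gap=49.7 F=[-0.5  0.  -2. ] q6=0.92 shift_tool_mm=[19.5  0.3 -0.8]
t=4.47 pos=[ 614.6 -108.5   37.2] down=[ 1.2e-03 -3.0e-04 -1.0e+00] jaw=-65.82 gap=49.4 F=[-0.6 -0.3 -1.9] q6=0.92 shift_tool_mm=[20.   0.3 -0.3]
```

View pics/scene2.png

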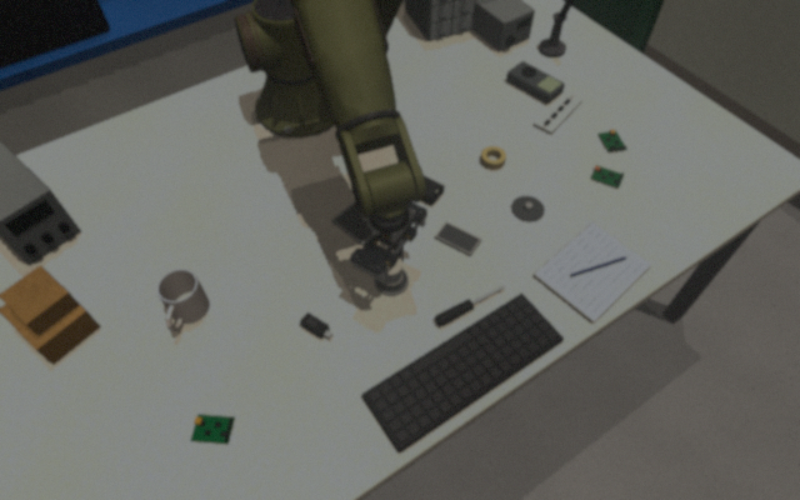

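The spool is held over the cup at about (391,280). Now I'll lower it and watch the force.

Call:
apply_moves(plan=[0,0,0,0.01,0,0,30,0,0,0,0.008,0,0,30,0,0,0,0,0,0,30,0,0,0,0,0,0,30])

```text
clock: 4.97
eef_pos: [614.3, -107.9, 18.4]
eef_rot: [-0.693, 1.571, 2.871]
wrist_force: [0.3, 0.1, -1.5]
finger_gap: 49.7
```

Call:
apply_moves(plan=[0,0,0,0.001,0,0,30,0,0,0,0.001,0,0,30,0,0,0,0,0,0,30])

```text
clock: 5.35
eef_pos: [614.5, -107.9, 17.0]
eef_rot: [2.637, 1.57, -0.081]
wrist_force: [-2.5, 0.7, 3.9]
finger_gap: 49.6
```

Contact is felt, so I'll release and rise.

Call:
apply_moves(plan=[0,0,0,0,0,0,60,0,0,0,0,0,0,70,0,0,0,0,0,0,85,0,0,0,0,0,0,100,0,0,0,0,0,0,100])

```text
clock: 5.98
eef_pos: [614.3, -107.9, 16.4]
eef_rot: [-0.819, 1.571, 2.745]
wrist_force: [0.2, 0.3, 0.7]
finger_gap: 91.9
```

Call:
apply_moves(plan=[0,0,0,-0.02,0,0,100,0,0,0,-0.04,0,0,100,0,0,0,-0.04,0,0,100,0,0,0,0,0,0,100])

```text
clock: 6.48
eef_pos: [616.0, -108.3, 121.3]
eef_rot: [2.487, 1.564, -0.232]
wrist_force: [-0.5, 0.2, 0.0]
finger_gap: 94.2
```

```bash
python3 -c "
from h import *
d(459,301.3,90)
"
```

```text
t=6.47 pos=[ 616.  -108.3  121.3] down=[ 0.0069 -0.0016 -1.    ] jaw=-65.77 gap=94.2 F=[-0.5  0.2  0. ] q6=0.92 shift_tool_mm=[  29.6 -438.   -24.7]
```

Call:
apply_moves(plan=[0,0,0,0,-0.05,-0.003,100,0,0,0,0,-0.055,-0.003,100,0,0,0,0,-0.055,-0.003,100,0,0,0,0,-0.055,-0.003,100,0,0,0,0,-0.055,-0.003,100])

```text
clock: 7.1
eef_pos: [516.3, 146.0, 116.7]
eef_rot: [-2.396, 1.571, 1.168]
wrist_force: [0.5, 0.9, 0.8]
finger_gap: 94.1
```

Call:
apply_moves(plan=[0,0,0,0,-0.055,-0.003,100,0,0,0,0.01,-0.055,-0.003,100,0,0,0,0.02,-0.055,-0.003,100,0,0,0,0,0,0,100,0,0,0,0,0,0,100])

```text
clock: 7.72
eef_pos: [457.9, 298.3, 86.7]
eef_rot: [1.161, 1.571, -1.557]
wrist_force: [-0.3, -0.1, 0.8]
finger_gap: 94.0
```

```bash
python3 -c "
from h import *
for n in('top','scene'):
    c=cams.camera(n);save(c,n+'3.png',1.25)
d(459,301.3,7)
c=cv2.imread('pics/scene3.png')[200:350,250:450];cv2.imwrite('pics/z3.png',np.clip(cv2.resize(c,None,fx=3,fy=3)*1.5,0,255))
"
```

```text
t=7.83 pos=[458.4 297.8  86.9] down=[ 6.e-04  2.e-04 -1.e+00] jaw=-65.85 gap=93.8 F=[ 0.4 -1.  -1.3] q6=1.66 shift_tool_mm=[79.9 -3.  -1.9][ WARN:0@2.414] global loadsave.cpp:1063 imwrite_ Unsupported depth image for selected encoder is fallbacked to CV_8U.
```

View pics/z3.png

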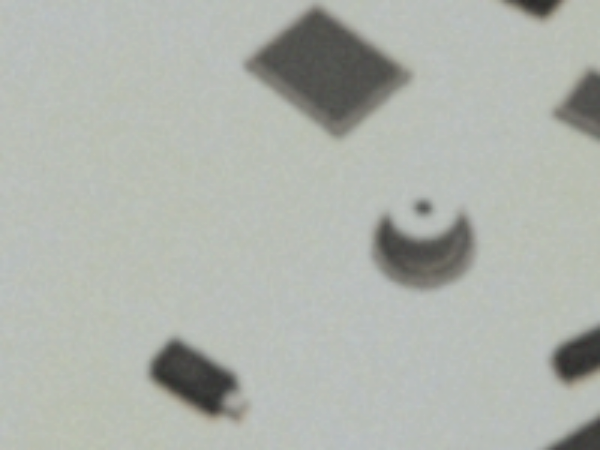

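View pics/top3.png

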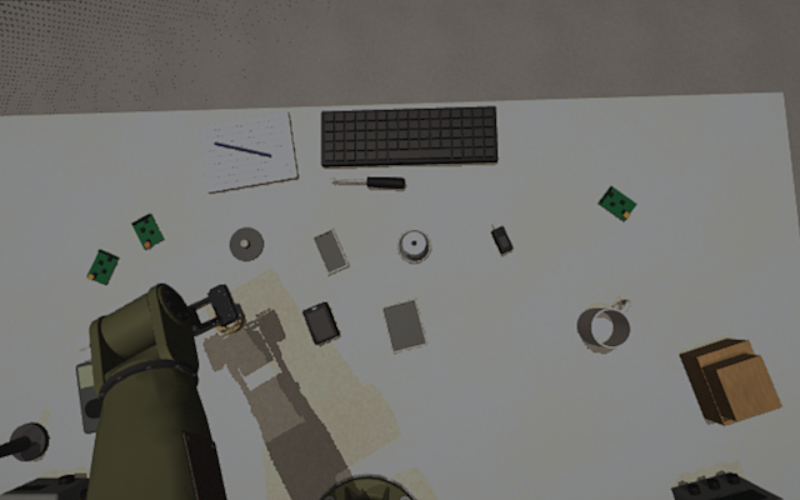

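The spool stands centred in the cup at top (414,244), with a dark ring all round it. The gripper is over the tape at (230,322), so I'll go down.

Call:
apply_moves(plan=[0,0,0,0.03,-0.003,-0.002,100,0,0,0,0.03,0,0,100,0,0,0,0.02,0,0,100,0,0,0,0,0,0,100,0,0,0,0,0,0,60], force=15)

```text
clock: 8.45
eef_pos: [459.2, 302.0, 7.6]
eef_rot: [-3.039, 1.569, 0.524]
wrist_force: [-0.0, 0.1, 0.4]
finger_gap: 87.4
```

Call:
apply_moves(plan=[0,0,0,0,0,0,50,0,0,0,0,0,0,50,0,0,0,0,0,0,50,0,0,0,0,0,0,50,0,0,0,0,0,0,50], force=15)

```text
clock: 9.07
eef_pos: [458.6, 302.3, 6.9]
eef_rot: [-3.093, 1.57, 0.472]
wrist_force: [-0.8, -0.9, 6.4]
finger_gap: 62.7
```

```bash
python3 -c "
from h import *
d(626.2,269.7,60)
"
```

```text
t=9.07 pos=[458.6 302.3   6.9] down=[ 6.e-04  3.e-04 -1.e+00] jaw=-65.77 gap=62.7 F=[-0.8 -0.9  6.4] q6=1.66 shift_tool_mm=[ -53.    98.5 -139.5]
```

Call:
apply_moves(plan=[0,0,0,-0.03,0,0,50,0,0,0,-0.03,0,0,50,0,0,0,0,0,0,50,0,0,0,0,0,0,50])

```text
clock: 9.57
eef_pos: [457.9, 302.0, 65.4]
eef_rot: [0.065, 1.57, -2.654]
wrist_force: [0.1, 0.4, -0.7]
finger_gap: 62.6
```

Call:
apply_moves(plan=[0,0,0,0,0.0247,-0.0349,50,0,0,0,0,0.0247,-0.0349,50,0,0,0,0,0.0247,-0.0349,50,0,0,0,0,0.0247,-0.0349,50,0,0,0,0,0,0,50])

```text
clock: 10.2
eef_pos: [627.3, 268.0, 63.9]
eef_rot: [-0.015, 1.568, -2.736]
wrist_force: [-0.9, 0.3, -1.1]
finger_gap: 62.2
```

```bash
python3 -c "
from h import *
for n in('top','scene'):
    c=cams.camera(n);save(c,n+'4.png',1.25)
    im=c['image'][(120 if n=='scene' else 160):,:][:120,(360 if n=='scene' else 130):][:,:130]
    cv2.imwrite('pics/z4%s.png'%n,np.clip(cv2.resize(im[:,:,::-1],None,fx=4,fy=4).astype(float)*1.6,0,255).astype(np.uint8))
d(626.2,269.7,10)
"
```

```text
t=10.30 pos=[625.3 269.1  64.5] down=[-2.7e-03 -9.0e-04 -1.0e+00] jaw=-65.79 gap=63.0 F=[ 0.1  0.  -0.2] q6=1.50 shift_tool_mm=[54.5 -0.2 -1.2]
```

View pics/z4scene.png

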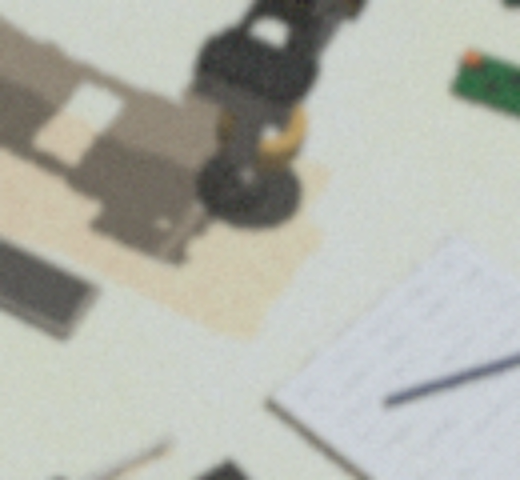

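View pics/z4top.png

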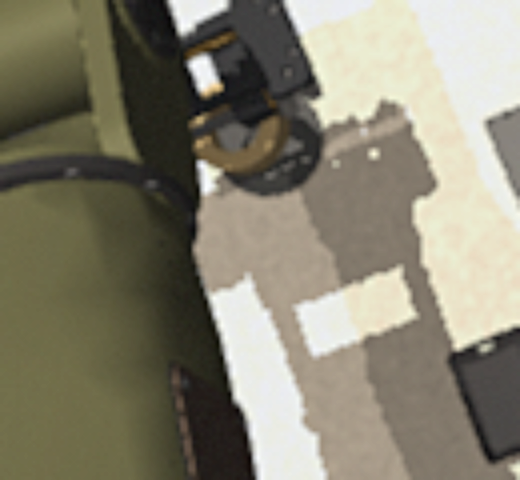

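The tape is held level over the post stand. I'll lower it.

Call:
apply_moves(plan=[0,0,0,0.025,0,0,50,0,0,0,0.02,0,0,50,0,0,0,0.006,0,0,50,0,0,0,0,0,0,50,0,0,0,0,0,0,50])

```text
clock: 10.92
eef_pos: [626.6, 269.6, 16.4]
eef_rot: [3.097, 1.569, 0.379]
wrist_force: [0.6, 0.7, -1.0]
finger_gap: 62.4
```

Call:
apply_moves(plan=[0,0,0,0.0015,0,0,50,0,0,0,0.0015,0,0,50,0,0,0,0,0,0,50])

```text
clock: 11.3
eef_pos: [626.2, 269.3, 12.4]
eef_rot: [-0.041, 1.571, -2.76]
wrist_force: [0.8, -0.4, -0.9]
finger_gap: 62.7
```

Call:
apply_moves(plan=[0,0,0,0.0015,0,0,50,0,0,0,0.001,0,0,50,0,0,0,0,0,0,50])

```text
clock: 11.68
eef_pos: [626.2, 269.4, 10.0]
eef_rot: [3.125, 1.571, 0.406]
wrist_force: [-1.5, -0.5, 1.1]
finger_gap: 62.8
```

Call:
apply_moves(plan=[0,0,0,0,0,0,70,0,0,0,0,0,0,80,0,0,0,0,0,0,100,0,0,0,0,0,0,100,0,0,0,0,0,0,100])

```text
clock: 12.3
eef_pos: [626.2, 269.4, 9.9]
eef_rot: [0.151, 1.571, -2.568]
wrist_force: [0.3, 0.5, -0.8]
finger_gap: 93.8
```

Call:
apply_moves(plan=[0,0,0,-0.02,0,0,100,0,0,0,-0.04,0,0,100,0,0,0,-0.04,0,0,100,0,0,0,0,0,0,100])

```text
clock: 12.8
eef_pos: [627.8, 270.0, 115.3]
eef_rot: [3.072, 1.563, 0.353]
wrist_force: [0.1, 0.1, -0.5]
finger_gap: 94.1
```

```bash
python3 -c "
from h import *
d(448,96.6,90,111.5)
"
```

```text
t=12.80 pos=[627.8 270.  115.3] down=[ 0.007   0.0026 -1.    ] jaw=-65.78 gap=94.1 F=[ 0.1  0.1 -0.5] q6=1.50 shift_tool_mm=[ 23.6  84.3 235.3] wx(rad)=0.0476
```

Call:
apply_moves(plan=[0,0,0,0,0.0168,0.047,100,0,0,0,0,0.0168,0.047,100,0,0,0,0,0.0168,0.047,100,0,0,0,0,0.0168,0.047,100,0,0,0,0,0.0168,0.047,100])

```text
clock: 13.42
eef_pos: [444.9, 95.4, 110.1]
eef_rot: [2.742, 1.571, 0.023]
wrist_force: [0.3, -0.5, -0.3]
finger_gap: 94.2
```

Call:
apply_moves(plan=[0.0475,0,0,0.03,0,0,100,0,0,0,0,0,0,100,0,0,0,0,0,0,100])

```text
clock: 13.8
eef_pos: [446.9, 96.6, 80.7]
eef_rot: [2.972, 1.57, 0.207]
wrist_force: [-0.3, -0.4, 1.4]
finger_gap: 94.4
```

```bash
python3 -c "
from h import *
for n in('top','scene'):
    c=cams.camera(n);save(c,n+'5.png',1.25)
    im=c['image'][(100 if n=='scene' else 160):,:][:150,(300 if n=='scene' else 130):][:,:150]
    cv2.imwrite('pics/z5%s.png'%n,np.clip(cv2.resize(im[:,:,::-1],None,fx=4,fy=4).astype(float)*1.6,0,255).astype(np.uint8))
d(448,96.6,11,111.5)
"
```

```text
t=13.90 pos=[446.9  96.7  80.7] down=[ 9.e-04  1.e-04 -1.e+00] jaw=-68.43 gap=94.0 F=[-0.7 -0.4  0.6] q6=1.33 shift_tool_mm=[69.7  0.5 -0.9] wx(rad)=0.0012
```

View pics/z5scene.png

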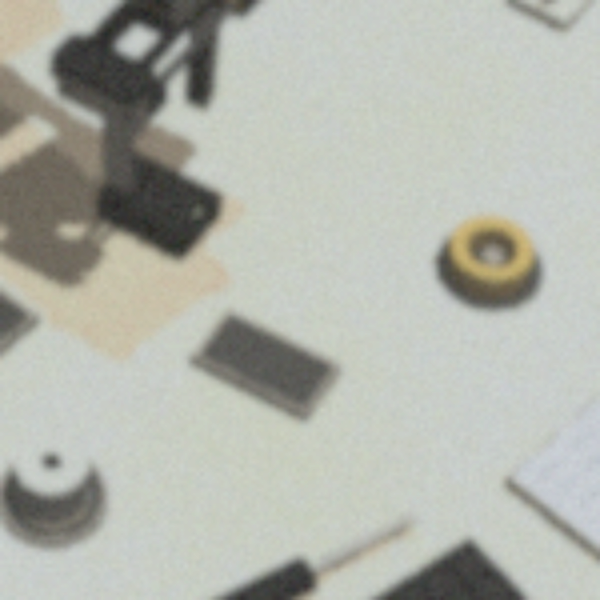

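View pics/z5top.png

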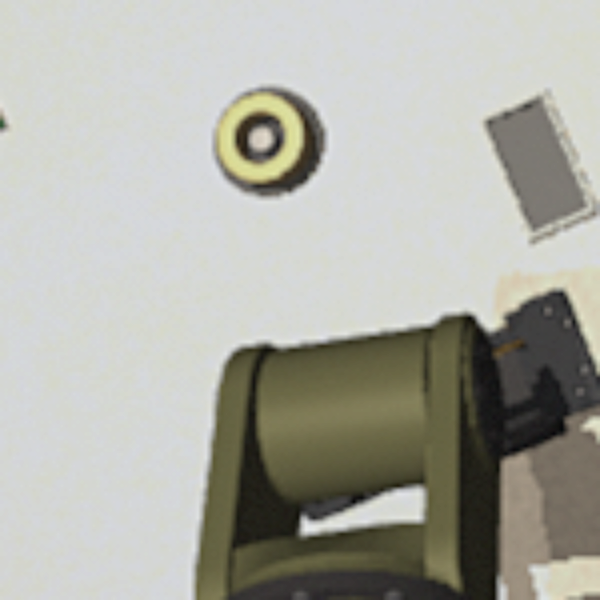

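The tape lies flat over the post, centred, and the gripper straddles the reader. I'll grip the reader.

Call:
apply_moves(plan=[0,0,0,0.03,0,-0.001,100,0,0,0,0.025,0,0,100,0,0,0,0.014,0,0,100,0,0,0,0,0,0,100,0,0,0,0,0,0,70], force=15)

```text
clock: 14.52
eef_pos: [447.9, 96.8, 11.8]
eef_rot: [2.881, 1.57, 0.115]
wrist_force: [0.6, -0.4, 0.2]
finger_gap: 87.4
```

Call:
apply_moves(plan=[0,0,0,0,0,0,45,0,0,0,0,0,0,45,0,0,0,0,0,0,45,0,0,0,0,0,0,45,0,0,0,0,0,0,45], force=15)

```text
clock: 15.15
eef_pos: [447.4, 96.7, 11.1]
eef_rot: [3.039, 1.571, 0.273]
wrist_force: [-1.3, -0.1, 4.7]
finger_gap: 55.9
```

Call:
apply_moves(plan=[0,0,0,-0.03,0,0,45,0,0,0,-0.03,0,0,45,0,0,0,0,0,0,45,0,0,0,0,0,0,45])

```text
clock: 15.65
eef_pos: [446.8, 96.6, 69.9]
eef_rot: [-0.227, 1.569, -2.993]
wrist_force: [-0.7, -0.0, -2.3]
finger_gap: 55.9
```

```bash
python3 -c "
from h import *
d(439.5,-83.2,70,103.3)
"
```

```text
t=15.65 pos=[446.8  96.6  69.9] down=[-1.3e-03 -2.0e-04 -1.0e+00] jaw=-68.50 gap=55.9 F=[-0.7 -0.  -2.3] q6=1.33 shift_tool_mm=[ -0.  164.6  72.7] wx(rad)=0.1432
```

Call:
apply_moves(plan=[0,0,0,0,0.041,0.018,45,0,0,0,0,0.041,0.018,45,0,0,0,0,0.041,0.018,45,0,0,0,0,0.041,0.018,45,0.143,0,0,0,0,0,45])

```text
clock: 16.27
eef_pos: [439.6, -84.4, 69.6]
eef_rot: [-0.39, 1.569, 2.979]
wrist_force: [0.5, 1.2, -1.6]
finger_gap: 55.7
```

Call:
apply_moves(plan=[0,0,0,0.02,0,0,45,0,0,0,0,0,0,45,0,0,0,0,0,0,45])

```text
clock: 16.65
eef_pos: [440.3, -82.1, 50.8]
eef_rot: [-0.53, 1.57, 2.845]
wrist_force: [0.4, -0.5, -1.9]
finger_gap: 55.9
```

```bash
python3 -c "
from h import *
for n in('top','scene'):
    c=cams.camera(n);save(c,n+'6.png',1.25)
    im=c['image'][(120 if n=='scene' else 200):,:][:150,(210 if n=='scene' else 250):][:,:150]
    cv2.imwrite('pics/z6%s.png'%n,np.clip(cv2.resize(im[:,:,::-1],None,fx=4,fy=4).astype(float)*1.6,0,255).astype(np.uint8))
d(439.5,-83.2,14,103.3)
"
```

```text
t=16.75 pos=[440.6 -82.2  51.2] down=[ 4.e-04 -1.e-04 -1.e+00] jaw=-76.67 gap=55.9 F=[ 0.1 -0.4 -2.2] q6=1.07 shift_tool_mm=[37.2  0.7  1.3] wx(rad)=0.0005
```

View pics/z6scene.png

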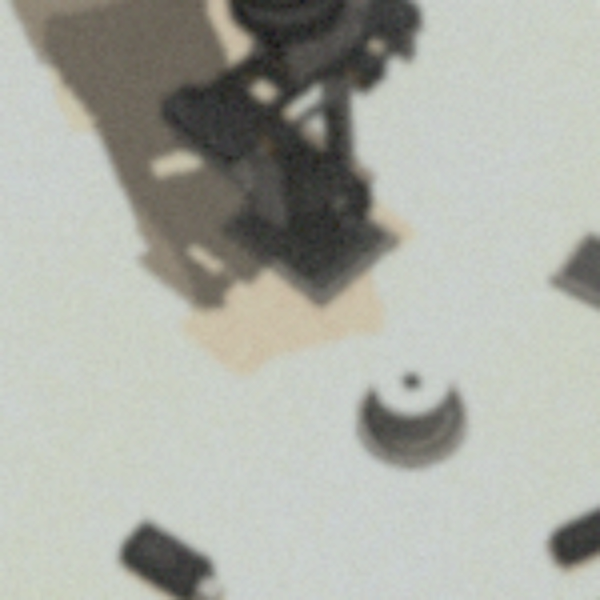

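View pics/z6top.png

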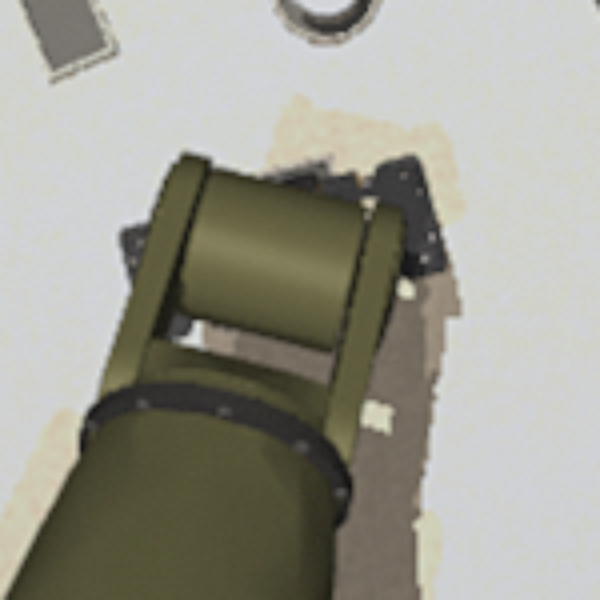

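The reader is held square over the wide tray. I'll lower it.

Call:
apply_moves(plan=[0,0,0,0.02,0,0.002,45,0,0,0,0.013,0,0,45,0,0,0,0,0,0,45,0,0,0,0,0,0,45])

```text
clock: 17.25
eef_pos: [438.8, -82.8, 18.4]
eef_rot: [2.638, 1.57, -0.271]
wrist_force: [0.2, 0.2, -1.9]
finger_gap: 55.9
```

Call:
apply_moves(plan=[0,0,0,0.0015,0,0,45,0,0,0,0.001,0,0,45,0,0,0,0,0,0,45])

```text
clock: 17.62
eef_pos: [438.5, -82.7, 15.5]
eef_rot: [2.891, 1.571, -0.018]
wrist_force: [-0.2, 0.2, -1.8]
finger_gap: 55.8
```

Call:
apply_moves(plan=[0,0,0,0.001,0,0,45,0,0,0,0.001,0,0,45,0,0,0,0,0,0,45])

```text
clock: 18.0
eef_pos: [438.6, -82.7, 14.1]
eef_rot: [2.657, 1.571, -0.252]
wrist_force: [-4.1, 0.6, 11.1]
finger_gap: 56.2
```

Call:
apply_moves(plan=[0,0,0,0,0,0,70,0,0,0,0,0,0,80,0,0,0,0,0,0,100,0,0,0,0,0,0,100,0,0,0,0,0,0,100])

```text
clock: 18.62
eef_pos: [438.5, -82.7, 13.4]
eef_rot: [-0.81, 1.571, 2.564]
wrist_force: [0.9, -0.3, 0.5]
finger_gap: 93.8
```

Call:
apply_moves(plan=[0,0,0,-0.02,0,0,100,0,0,0,-0.04,0,0,100,0,0,0,-0.04,0,0,100,0,0,0,0,0,0,100])

```text
clock: 19.12
eef_pos: [439.8, -83.1, 115.9]
eef_rot: [2.647, 1.566, -0.262]
wrist_force: [-0.4, 0.3, -0.1]
finger_gap: 93.9
```

```bash
python3 -c "
from h import *
d(621.8,-301.2,90,112.3)
"
```

```text
t=19.12 pos=[439.8 -83.1 115.9] down=[ 0.0049 -0.0013 -1.    ] jaw=-76.69 gap=93.9 F=[-0.4  0.3 -0.1] q6=1.07 shift_tool_mm=[  27.   254.1 -126.8] wx(rad)=-0.1569
```

Call:
apply_moves(plan=[0,0,0,0,0.042,-0.021,100,0,0,0,0,0.042,-0.021,100,0,0,0,0,0.042,-0.021,100,0,0,0,0,0.042,-0.021,100,0,0,0,0,0.043,-0.021,100])

```text
clock: 19.75
eef_pos: [589.7, -264.9, 111.8]
eef_rot: [-0.742, 1.569, 2.632]
wrist_force: [-0.6, 0.5, -0.4]
finger_gap: 94.0
```

Call:
apply_moves(plan=[0,0,0,0,0.043,-0.022,100,-0.156,0,0,0.03,0,0,100,0,0,0,0,0,0,100,0,0,0,0,0,0,100])

```text
clock: 20.25
eef_pos: [620.5, -300.4, 83.8]
eef_rot: [-0.892, 1.571, 2.635]
wrist_force: [0.9, 0.1, 0.7]
finger_gap: 94.3
```

```bash
python3 -c "
from h import *
for n in('top','scene'):
    c=cams.camera(n);save(c,n+'7.png',1.25)
    im=c['image'][(120 if n=='scene' else 150):,:][:180,(180 if n=='scene' else 290):][:,:180]
    cv2.imwrite('pics/z7%s.png'%n,np.clip(cv2.resize(im[:,:,::-1],None,fx=3.3,fy=3.3).astype(float)*1.6,0,255).astype(np.uint8))
d(621.8,-301.2,11,112.3)
"
```

```text
t=20.35 pos=[ 620.9 -300.5   84.7] down=[ 1.4e-03 -7.0e-04 -1.0e+00] jaw=-67.86 gap=93.8 F=[-0.2 -0.   0.1] q6=0.68 shift_tool_mm=[73.8  0.9 -0.5] wx(rad)=-0.0027
```

View pics/z7scene.png

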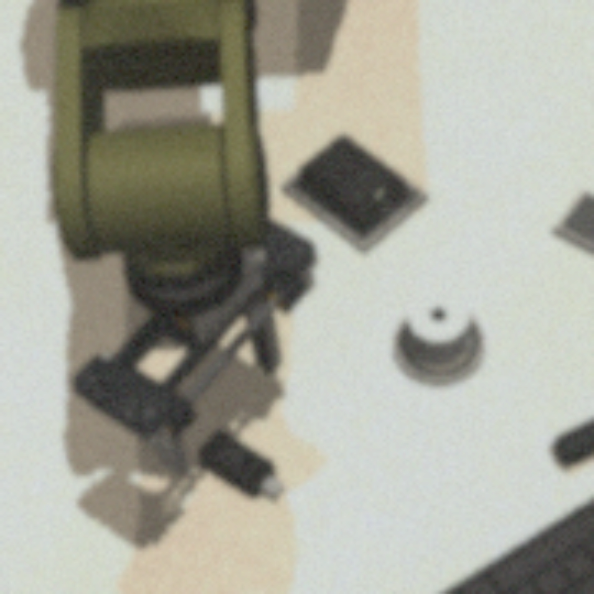

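View pics/z7top.png

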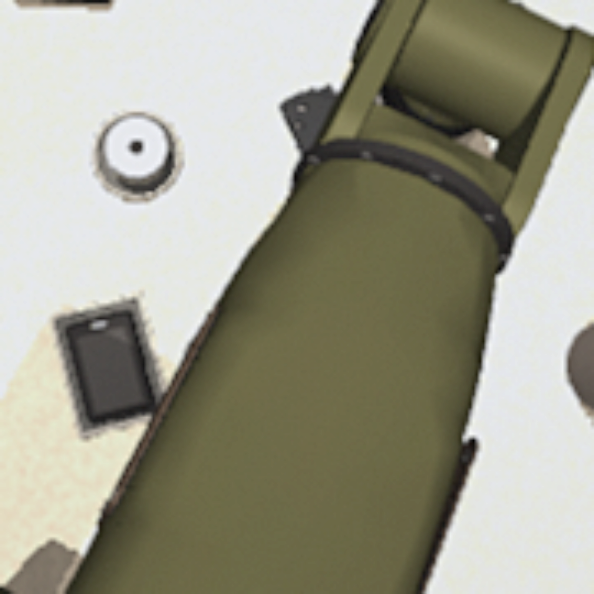

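The reader lies inside the wide tray with floor visible all round. The fingers straddle the dongle. I'll grip it.

Call:
apply_moves(plan=[0,0,0,0.03,0.001,0,100,0,0,0,0.025,0,0,100,0,0,0,0.018,0,0,100,0,0,0,0,0,0,100,0,0,0,0,0,0,50], force=10)

```text
clock: 20.98
eef_pos: [621.5, -301.9, 11.8]
eef_rot: [2.248, 1.569, -0.505]
wrist_force: [-0.2, -0.9, 0.4]
finger_gap: 87.0
```

Call:
apply_moves(plan=[0,0,0,0,0,0,40,0,0,0,0,0,0,20,0,0,0,0,0,0,20,0,0,0,0,0,0,20,0,0,0,0,0,0,20], force=12)

```text
clock: 21.6
eef_pos: [620.9, -301.6, 10.4]
eef_rot: [-1.279, 1.571, 2.251]
wrist_force: [-1.3, -0.2, 0.2]
finger_gap: 37.3
```

Call:
apply_moves(plan=[0,0,0,0,0,0,20,0,0,0,0,0,0,20,0,0,0,0,0,0,20])

```text
clock: 21.98
eef_pos: [620.9, -301.6, 10.4]
eef_rot: [-2.47, 1.571, 1.06]
wrist_force: [0.6, -1.0, -1.2]
finger_gap: 28.1
```

Call:
apply_moves(plan=[0,0,0,0,0,0,15,0,0,0,-0.03,0,0,15,0,0,0,-0.035,0,0,15,0,0,0,-0.035,0,0,15,0,0,0,0,0,0,15])

```text
clock: 22.6
eef_pos: [622.0, -302.2, 113.5]
eef_rot: [2.247, 1.566, -0.507]
wrist_force: [-0.3, -0.1, 0.2]
finger_gap: 27.6
```

```bash
python3 -c "
from h import *
d(600.8,77.8,110,113.1)
for n in('scene',):
    c=cams.camera(n);save(c,n+'8.png',1.25)
    im=c['image'][120:300,180:360]
    cv2.imwrite('pics/z8%s.png'%n,np.clip(cv2.resize(im[:,:,::-1],None,fx=3.3,fy=3.3).astype(float)*1.6,0,255).astype(np.uint8))
"
```

```text
t=22.60 pos=[ 622.  -302.2  113.5] down=[ 0.0044 -0.0024 -1.    ] jaw=-67.75 gap=27.6 F=[-0.3 -0.1  0.2] q6=0.68 shift_tool_mm=[   2.5 -359.7 -124.2] wx(rad)=-0.0148
```

View pics/z8scene.png

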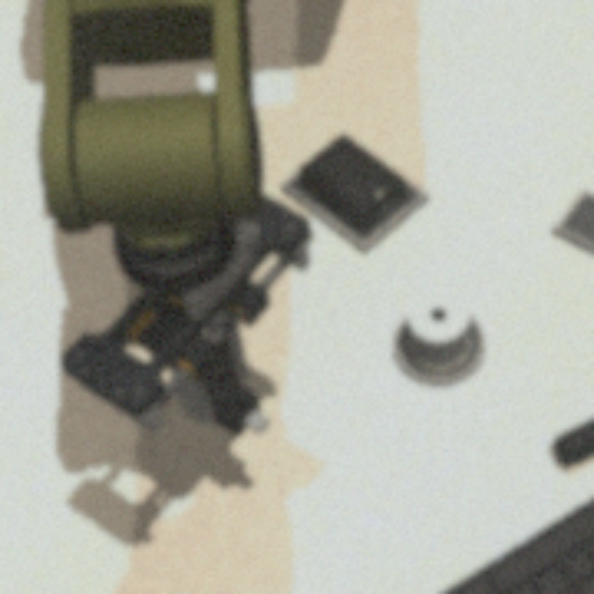

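The dongle is held level, with its plug at about (258,418) in the crop. I'll carry it over.

Call:
apply_moves(plan=[0,0,0,0,-0.045,-0.0155,15,0,0,0,0,-0.045,-0.0155,15,0,0,0,0,-0.045,-0.0155,15,0,0,0,0,-0.045,-0.0155,15,0,0,0,0,-0.045,-0.0155,15])

```text
clock: 23.28
eef_pos: [606.5, -62.4, 108.7]
eef_rot: [-0.567, 1.568, 2.962]
wrist_force: [1.3, 0.5, -1.2]
finger_gap: 27.8
```

Call:
apply_moves(plan=[0,0,0,0,-0.045,-0.0155,15,0,0,0,0,-0.045,-0.0155,15,0,0,0,0,-0.045,-0.0155,15,-0.015,0,0,0.03,0,0,15,0,0,0,0.03,0,0,15])

```text
clock: 23.9
eef_pos: [598.5, 79.2, 48.1]
eef_rot: [-0.329, 1.569, -3.066]
wrist_force: [-0.5, -0.2, -0.7]
finger_gap: 28.0
```

Call:
apply_moves(plan=[0,0,0,0,0,0,15,0,0,0,0,0,0,15])

```text
clock: 24.15
eef_pos: [599.6, 78.5, 50.9]
eef_rot: [2.958, 1.571, 0.219]
wrist_force: [-0.5, -0.9, -0.7]
finger_gap: 28.0
```

```bash
python3 -c "
from h import *
for n in('scene','top'):
    c=cams.camera(n);save(c,n+'9.png',1.25)
    im=c['image'][(120 if n=='scene' else 150):,:][:130,(290 if n=='scene' else 200):][:,:140]
    cv2.imwrite('pics/z9%s.png'%n,np.clip(cv2.resize(im[:,:,::-1],None,fx=4,fy=4).astype(float)*1.6,0,255).astype(np.uint8))
d(600.8,77.8,13.5,113.1)
"
```

```text
t=24.25 pos=[599.9  78.5  51.6] down=[ 1.6e-03  1.0e-04 -1.0e+00] jaw=-66.91 gap=27.9 F=[-0.3 -0.3 -0.4] q6=1.24 shift_tool_mm=[38.1  0.9 -0.5] wx(rad)=-0.0001
```

View pics/z9scene.png

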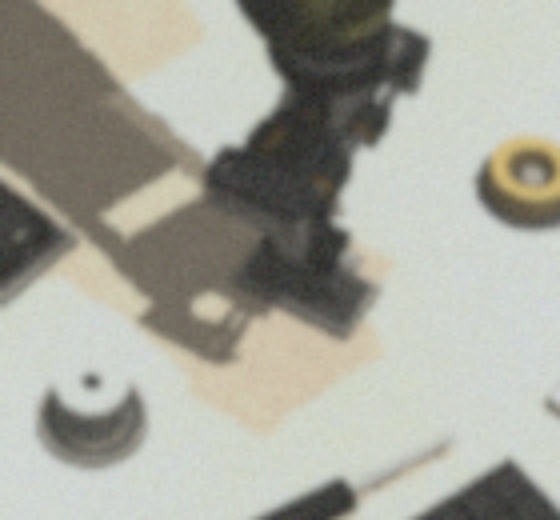

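View pics/z9top.png

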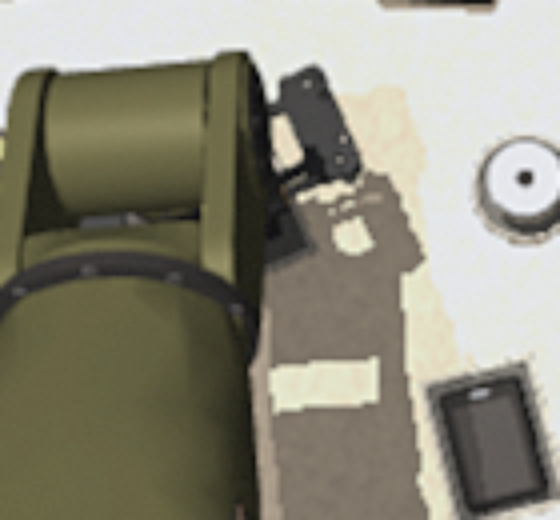

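The dongle hangs over the narrow tray. I'll lower it.

Call:
apply_moves(plan=[0,0,0,0.02,0.001,0,15,0,0,0,0.014,0,0,15,0,0,0,0,0,0,15,0,0,0,0,0,0,15])

```text
clock: 24.75
eef_pos: [599.8, 77.7, 16.5]
eef_rot: [-0.822, 1.571, 2.723]
wrist_force: [1.1, -0.5, 0.1]
finger_gap: 27.7
```

Call:
apply_moves(plan=[0,0,0,0.001,0,0,15,0,0,0,0.001,0,0,15,0,0,0,0,0,0,15])

```text
clock: 25.12
eef_pos: [599.8, 77.7, 14.5]
eef_rot: [2.898, 1.571, 0.16]
wrist_force: [-0.6, 0.3, -0.3]
finger_gap: 28.1
```

Call:
apply_moves(plan=[0,0,0,0.001,0,0,15,0,0,0,0,0,0,15,0,0,0,0,0,0,15])

```text
clock: 25.5
eef_pos: [599.8, 77.6, 13.4]
eef_rot: [-0.032, 1.571, -2.771]
wrist_force: [-0.1, 0.3, -0.0]
finger_gap: 27.8
```

Call:
apply_moves(plan=[0,0,0,0.0007,0,0,15,0,0,0,0,0,0,15,0,0,0,0,0,0,15])

```text
clock: 25.88
eef_pos: [599.9, 77.7, 13.2]
eef_rot: [2.851, 1.57, 0.113]
wrist_force: [-2.3, -0.1, 5.3]
finger_gap: 27.9
```

Contact is felt. I'll release, with the opening widening to only 70 %, then rise and move away.

Call:
apply_moves(plan=[0,0,0,0,0,0,45,0,0,0,0,0,0,55,0,0,0,0,0,0,70,0,0,0,0,0,0,70,0,0,0,0,0,0,70])

```text
clock: 26.5
eef_pos: [599.8, 77.6, 12.7]
eef_rot: [-0.472, 1.571, 3.073]
wrist_force: [0.3, -0.2, 0.3]
finger_gap: 66.0
```

Call:
apply_moves(plan=[0,0,0,-0.02,0,0,70,0,0,0,-0.04,0,0,70,0,0,0,-0.05,0,0,70,0,0,0,-0.05,0,0,70,0,0,0,0,0,0,70])

```text
clock: 27.12
eef_pos: [601.4, 77.8, 178.5]
eef_rot: [2.812, 1.562, 0.074]
wrist_force: [-0.1, 0.2, -0.1]
finger_gap: 65.7
```

Call:
apply_moves(plan=[0,0,0,0,0,0.05,70,0,0,0,0,0,0.05,70,0,0,0,0,0,0.05,70,0,0,0,0,0,0.05,70,0,0,0,0,0,0.03,70])

```text
clock: 27.75
eef_pos: [386.3, -13.1, 172.8]
eef_rot: [1.71, 1.571, -1.028]
wrist_force: [1.5, -0.6, 0.2]
finger_gap: 66.1
```

Call:
apply_moves(plan=[0,0,0,0,0,0,70,0,0,0,0,0,0,70])

```text
clock: 28.0
eef_pos: [388.7, -12.5, 173.0]
eef_rot: [2.676, 1.57, -0.063]
wrist_force: [-0.2, -0.3, -0.3]
finger_gap: 66.0
```

```bash
python3 -c "
from h import *
d(0,0,0)
for n in('scene','top'):
    c=cams.camera(n);save(c,n+'10.png',1.25);np.save(n+'10.npy',c['image'])
    im=c['image'][(100 if n=='scene' else 160):,:][:170,(190 if n=='scene' else 160):][:,:280]
    cv2.imwrite('pics/z10%s.png'%n,np.clip(cv2.resize(im[:,:,::-1],None,fx=2.85,fy=2.85).astype(float)*1.6,0,255).astype(np.uint8))
"
```

```text
t=28.00 pos=[388.7 -12.5 173. ] down=[ 6.e-04 -0.e+00 -1.e+00] jaw=-66.90 gap=66.0 F=[-0.2 -0.3 -0.3] q6=1.04 shift_tool_mm=[ 172.8 -164.1  352.7]
```

View pics/z10scene.png

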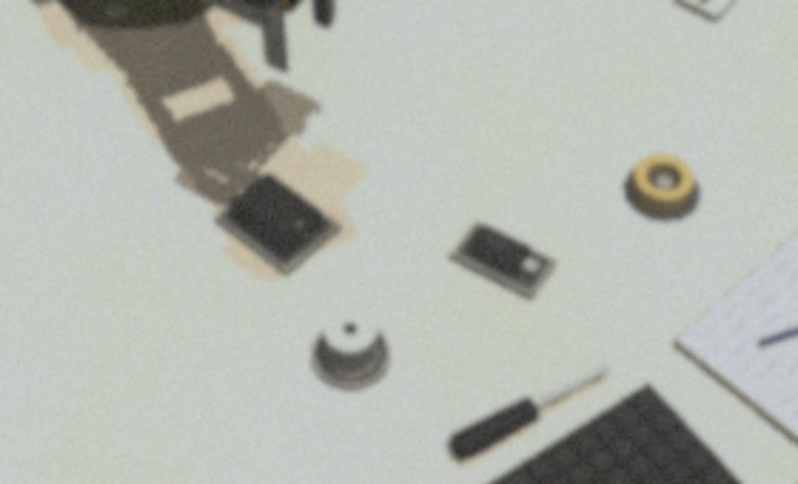

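View pics/z10top.png

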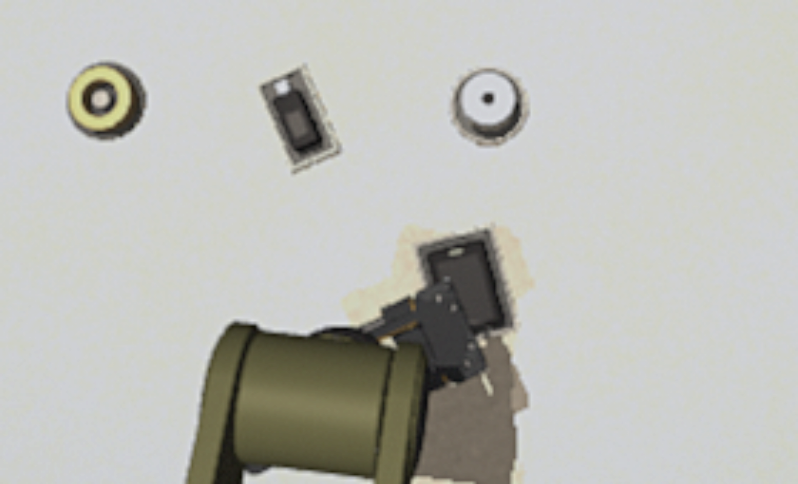

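All four are in their holders. A last numeric check on centring and that the bystanders haven't moved:

Run:
```python
from h import *
T=cams.camera('top')
P,_=blobs(T,(324,186,339,202),0,95,48);print('spool top at',P.mean(0),'cup 615 -108.3',rect(P))
yel=lambda p:p[...,0]-p[...,2]
P,_=blobs(T,(175,175,220,215),16,200,27,chan=yel);print('tape',rect(P),'post 626.2 269.7')
P,_=blobs(T,(248,180,284,224),0,60,27);print('dongle body dark',rect(P),'tray 607.2 80.5')
L=lambda t:t
# plug bright
P,_=blobs(T,(254,182,268,196),85,300,20);print('plug',P.mean(0),rect(P))
ex=np.array([np.cos(np.radians(23.1)),np.sin(np.radians(23.1))]);
P2=P;print('plug along tray x',np.round(((P2-[607.2,80.5])@ex).min(),1),np.round(((P2-[607.2,80.5])@ex).max(),1))
a=np.load('top0.npy').astype(int);b=T['image'].astype(int)
dif=np.abs(a-b).max(2)
print('driver region',dif[138:156,260:330].max(),'mug region',dif[236:284,455:510].max(),'noise',dif[180:230,20:60].max())
im=T['image'][178:226,244:290];cv2.imwrite('pics/z11.png',np.clip(cv2.resize(im[:,:,::-1],None,fx=12,fy=12,interpolation=0).astype(float)*1.8,0,255).astype(np.uint8))
```

```text
spool top at [ 614.87179571 -108.91591894] cup 615 -108.3 [ 614.7 -108.4   11.1   10.8   88.8]
tape [625.5 266.7  65.3  64.6  33.8] post 626.2 269.7
dongle body dark [600.3  75.1  72.1  37.   24.3] tray 607.2 80.5
plug [649.3801235   84.12647901] [646.7  85.7  39.2  22.4  88.7]
plug along tray x 20.1 56.7
driver region 8 mug region 7 noise 7
```

View pics/z11.png

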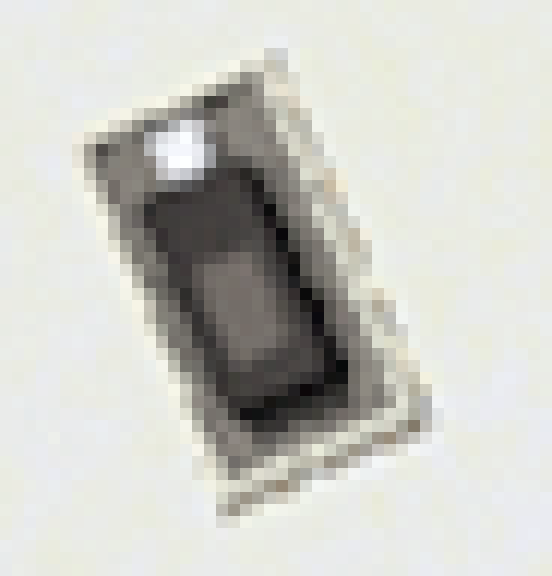

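In the close-up, the dongle lies inside the narrow tray with floor visible all round and the plug at (182,150) clear of the rim. The mug and driver regions are unchanged to within noise. Handing in.

```bash
python3 -c "
from h import *
print(ticket.sign_off())"
```

```text
the job is handed in; nothing more can be done
None
```

I placed the spool, tape, card reader and USB adapter in their holders in the order asked, let each go, and handed the job in at about 28 s. The gripper was open and clear of everything.

**Last checks in the images:**
- **Spool:** it is within 1 mm of the cup's centre.
- **Tape:** it lies flat over the post. The raw measurement is about 3 mm off centre, most likely because part of its visible side was counted with the top, as happened when I first measured it. The bore leaves 9 mm of room around the post.
- **Card reader and USB adapter:** both lie inside their trays with floor visible around them, clear of the rims. The gripper hid one corner of the reader in the last top view, but an earlier view showed the reader whole inside its tray.
- **Mug and screwdriver:** unchanged in the top view to within image noise.

**Checks that disagreed or failed:**
- The scene camera put the reader and adapter about 4 mm farther from the robot than the top camera before pickup. I went by the top camera, and both grasps held.
- The colour-threshold measurements of the placed adapter's body and plug came out the wrong size, because shadow and rim were picked up too. I judged the adapter's fit by eye from the close-up.

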